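# Switch the idle bench circuit back on under its flip guard

## Task

Each circuit of this bench is fed through a toggle switch on the three-switch console, under a clear flip-up guard. Two toggles are on (leaning away from the robot) and one has been left off (leaning towards the robot): lift that one's guard with a finger, flip its toggle away from you to on while you keep the guard up, then draw back and let the guard drop shut. Only fingertips and finger backs are needed: grasp nothing, leave the other two switches and their guards alone, be gentle with the switches and do not shift anything on the bench.

Things in the scene. Friction and masses are not known exactly. Their poses are not given: they have to be found in the camera images.
- rail: The console, fixed to the bench: an aluminium rail 124 x 286 x 8 mm carrying a row of three identical grey switch modules, 88 mm apart along y. Each has a black face sloping 10 degrees down to the robot, and on it a white bat toggle under a clear plastic guard hinged at the rear. Origin: centre of the rail's underside; x away from the robot, y to its left along the row, z up.
- switch_idle: Module of the switch to operate, the one whose toggle starts OFF; it can stand in any of the three places of the row. Grey housing 112 mm deep, 85 mm wide, front edge 45 mm and rear edge 65 mm high, solid. Origin: centre of its underside, 8 mm above the bench; axes as the rail's.
- switch_idle_base (a point): The switch to operate: middle of its black face, at the face's surface, where the toggle comes out; 62 mm above the bench. Face axes: x up the slope away from the robot (the way to throw the toggle, to the guard's hinge), y left along the row, z square out of the face. The face reaches 52 mm before and behind this point. The guard's hinge runs along y at x = +24, z = +12 mm.
- switch_idle_lip (a point): Its guard: underside of the black finger lip, mid-width, 2 mm from the front edge; moves along. Shut: x = -45, z = +33 mm in face axes. The guard is a clear bridge 60 mm wide, top 37 mm above the face, open in front and behind; its 2.5 mm side walls (55 mm between them) reach only from x = -11 to +25 mm; the lip, 46 mm wide and 4 mm thick, ends at x = -47 mm.
- switch_idle_tip (a point): Near the tip of that switch's toggle, on its axis; moves with it. A white bat 29 mm long, 7 mm thick at the root, 12 mm near the tip, pivoting 6 mm above the face. Off: x = -10, z = +31 mm in face axes; on: x = +10. It stands in a steel bushing 8 mm high, 13 mm across, 19 mm at its foot nut.
- switch_idle_guard (a joint): Its guard: 0 shut, grows as the front edge rises, stop at 1.6 rad. A light return spring (under 1 N at the lip) shuts it from any angle as soon as it is let go, so keep it up while throwing the toggle. It rides up easily on a finger that leans 20 to 45 degrees back to the robot; a finger held square to the face can bind on the lip while the guard is low.
- switch_idle_toggle (a joint): Its toggle: 0 off (leaning to the robot's side), 0.8 rad on (leaning to the hinge). It snaps over past 0.4 rad and stays; about 1 N at the tip, 2 N half-way up, throws it.
- switch_live_1: Module of one of the two switches that are already on; identical to switch_idle, same origin and axes; to be left alone.
- switch_live_1_guard (a joint): Its guard, 0 shut; leave shut.
- switch_live_1_toggle (a joint): Its toggle, 0.8 rad (on); leave on.
- switch_live_2: Module of the other of the two switches that are already on; identical to switch_idle, same origin and axes; to be left alone.
- switch_live_2_guard (a joint): Its guard, 0 shut; leave shut.
- switch_live_2_toggle (a joint): Its toggle, 0.8 rad (on); leave on.
- beaker_small: Loose bystander, small glass beaker: 62 mm wide, 56 mm tall, glass; origin at the centre of its underside. Leave where it is.
- vial: Loose bystander, screw-cap vial: 27 mm wide, 58 mm tall, white; origin at the centre of its underside. Leave where it is.
- petri_dish: Loose bystander, small petri dish: 62 mm wide, 14 mm tall, clear; origin at the centre of its underside. Leave where it is.
- wash_bottle: Loose bystander, wash bottle: 60 x 92 mm, 192 mm tall, white with a spout; origin at the centre of its underside. Leave where it is.
- beaker_mid: Loose bystander, tall beaker: 105 mm wide, 121 mm tall, glass; origin at the centre of its underside. Leave where it is.
- reagent_bottle: Loose bystander, reagent bottle: 84 mm wide, 208 mm tall, white; origin at the centre of its underside. Leave where it is.
- marker: Loose bystander, marker pen: 132 mm long, 14 mm thick, lying in front of the console; origin at the centre of its underside. Leave where it is.

How it is judged:
By the outcome, as a careful person would: the job done as asked, in the order asked, and still so for the second after the job is handed in, with the robot touching nothing.
It also fails if it takes over 40 s, if anything falls off the work surface, if the arm or the gripper's body presses on something with over 40 N, if the wrist force passes 120 N, or if a joint passes its speed limit or range.

## Robot

A 7-joint arm with a two-finger parallel gripper is mounted at the origin on a cart in front of the work surface, level with it; the furniture and walls round the work are solid. World frame = base frame: x ahead of the robot, y to its left, z up, the work surface at z = 0. Lengths are in m, angles in degrees, forces in N, time in s.
With the tool pointing down it reaches from about 0.4 to 0.875 m from the base axis. Payload 6.5 kg.
Tool frame: the origin (TCP) lies on the centre line of the jaws, within the pads' length; the fingertips stand 19 mm ahead of it and the grasp point (between the pads) is the TCP; z points along the fingers, y is the line along which they close (so a half turn about z gives the same grasp; the last joint's range is limited). The gripper opens to 88 mm and grips with 3 to 60 N. Pads are 18 mm wide; open, the fingers measure 123 mm over their backs; the gripper's body (75 mm by 187 mm) begins 45 mm behind the grasp point.
Start: joints at [69.66, 30.733, -0.252, 88.115, 0.149, 61.152, -4.079], TCP at [0.185, -0.623, 0.228] pointing down, gripper open.
Joint ranges: [-154.64, 154.64], [-21.42, 123.67], [-72.66, 72.17], [13.99, 137.28], [-74.86, 254.86], [10.95, 109.41], [-158.01, 158.01]. Speed limits (degrees/s): [136.94, 136.94, 180, 180, 180, 180, 180].

## Interface

Orientations are given as [roll, pitch, yaw] about the fixed x, y, z axes, in that order (R = Rz(yaw) Ry(pitch) Rx(roll)).
In Python, from rig import robot gives the robot as it stands.
- The arm moves only by the tool drive_tool, never from a script. Its argument "targets" is a list that holds one entry, the list of rows, each a list of 7 numbers: the closure in counts, from 0 (fully open) to 255 (shut), then the shift along the tool's x, y, z normalised to -1 to 1, where 1 is 0.2 m, then the turn, a rotation vector about the tool's x, y, z normalised to -1 to 1, where 1 is pi rad. In form: [[[gripper, x, y, z, wx, wy, wz], ...]]. A call has 1 to 10 rows; each row is the pose to reach, as a shift and turn from the pose commanded when the call began, along the tool's axes at that moment, turning the shorter way round; what a row does not reach only later rows make up. A row lasts 1/8 s, in which the tool goes at most 62.5 mm and 10.7 degrees, less where a joint would pass 70% of its speed; a pose out of reach is approached as far as the arm can. A call with a number of a shift or a turn outside -1 to 1 is refused whole. A call with a gripper value outside its range is refused whole. The fingers move at their own pace and stop on an object; "newtons" is the grip in N (left out, the last holds). Time passes only in rows, so rows that repeat a pose let the fingers close. It gives the time, the measured TCP pose, the force, the opening and the grip force at its end, in the units of the state.
- robot.get_obs(): the state, without advancing time (a new reading comes with each control period).
- robot.snapshot(name): name is "scene" or "top" or "wrist"; returns the picture (480x640x3 uint8, blue, green, red); there is no depth.
- robot.camera_params(name): a dict with "mtx" (3x3 intrinsics, pixels), "R" (3x3) and "t" (3): a world point X has camera coordinates R X + t; the wrist camera has in their place "T_tool_cam" (4x4, takes a point from camera to tool coordinates, whose origin is the TCP and whose axes are the flange's). Camera axes: x right, y down, z forward; pixel columns grow to the right and rows downward; lengths in m; the calibration is good to about 2 mm. A picture is of the moment at which its call begins: read the wrist's pose just before it. camera_params takes no time and is no camera call.
- robot.sign_off(): hands the job in; it is judged then, once.
The state is a dict: "t": time; "joint_pos": joint angles; "joint_velocities": joint speeds; "tau": joint torques, N m; "position": TCP position; "tcp_rot": TCP orientation; "force": force on the tool from outside, world axes, zero at the start; "ft_torque": the same for the moment, N m; "finger_gap": finger opening in m; "grasp_force": force on a finger pad.
Only numpy, scipy, OpenCV 4.12 (cv2) and the standard library are available. Lean on these libraries where they do the work, as an engineer would, in place of code of your own. Each camera call takes 0.05 s, during which the arm holds its last target. There are 200 camera calls.

## Working session

There is one attempt and no reset: what is moved stays moved. The work goes in short steps, Python scripts to look and compute and a tool call to move; the robot and the scene stay as the last step left them, time stands still between calls to the robot, and variables do not carry over. Pictures are saved under pics/ and viewed, at most 10 in all, crops included, and the job is handed in when it is done.

Besides the shell and the picture viewer there is one more tool, called as name([rows], argument=value, ...), one row to a line, values as JSON. drive_tool: Moves the arm, as the interface text tells. Scaled input: -1 to 1 covers 0.2 m each way for a shift and pi rad each way for a turn. Its arguments: {"type":"object","properties":{"targets":{"type":"array"},"newtons":{"type":"number"}},"required":["targets"]}

```bash
mkdir -p pics; python3 - <<'E'
from rig import robot
import cv2
o=robot.get_obs();print(o)
for n in("scene","top"):
    cv2.imwrite(f"pics/{n}0.png",robot.snapshot(n));p=robot.camera_params(n);print(n,p)
print(robot.camera_params("wrist"))
E
```

```text
{'t': 0.0, 'joint_pos': array([69.6605294 , 30.77857639, -0.25475023, 88.16975289,  0.14989049,
       61.14943766, -4.08152319]), 'joint_velocities': array([-0.07821436, -0.03324314, -0.06222986, -0.11004717, -0.04173595,
        0.09015881,  0.0312969 ]), 'tau': array([-1.07739848e-03, -5.70984936e+01,  9.90406238e-01, -2.51602328e+01,
       -5.62877452e-02,  1.78850640e-02,  1.18374874e-04]), 'position': array([ 0.18492344, -0.62249715,  0.22723323]), 'tcp_rot': array([-1.79902868e+02,  7.73518429e-03,  1.65493721e+01]), 'force': array([-0.47606578,  0.26699171, -0.06375714]), 'ft_torque': array([-0.00825764, -0.01325351,  0.01874923]), 'grasp_force': 0.0, 'finger_gap': 0.08860276253779373}
scene {'mtx': array([[604.32901406,   0.        , 319.12096931],
       [  0.        , 604.32901406, 239.84886418],
       [  0.        ,   0.        ,   1.        ]]), 'R': array([[-0.82659741, -0.56261385, -0.01422621],
       [-0.40168666,  0.60748957, -0.68527677],
       [ 0.39418848, -0.56073352, -0.72814378]]), 't': array([0.40498976, 0.35091283, 1.29785665])}
top {'mtx': array([[483.41
[... 163 characters left out ...]
52, -0.99960243,  0.00680645],
       [-0.98196728,  0.02560339, -0.18730918],
       [ 0.18706044, -0.01180877, -0.98227743]]), 't': array([-0.08822832,  0.56057027,  0.91737004])}
{'mtx': array([[361.75019226,   0.        , 323.60383842],
       [  0.        , 361.75019226, 239.80804081],
       [  0.        ,   0.        ,   1.        ]]), 'T_tool_cam': array([[-9.50438108e-05, -9.59069035e-01, -2.83172346e-01,
         7.24140592e-02],
       [ 9.99999985e-01, -1.32115836e-04,  1.11820233e-04,
         6.42606675e-04],
       [-1.44654874e-04, -2.83172331e-01,  9.59069033e-01,
        -1.55866629e-01],
       [ 0.00000000e+00,  0.00000000e+00,  0.00000000e+00,
         1.00000000e+00]])}
```

View pics/scene0.png

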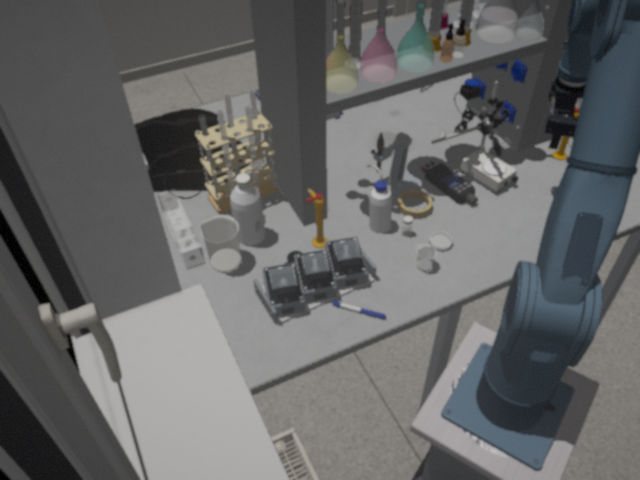

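View pics/top0.png

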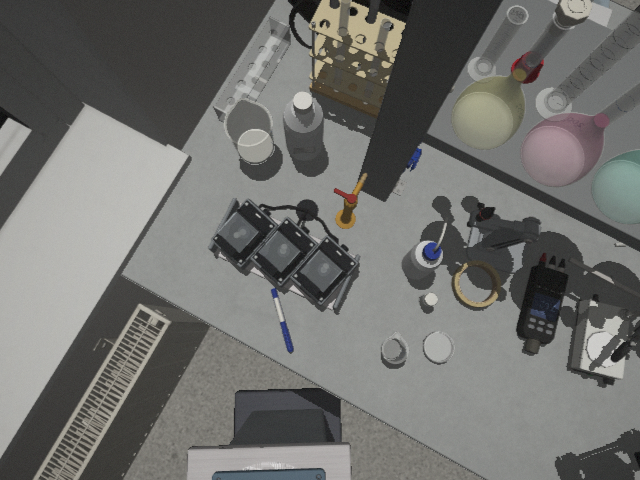

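The console sits in the top view at about (285,252), rotated, with the row running lower right to upper left. The marker lies in front of it at (282,320), and the tall bottle is behind at (303,125). I'll enlarge the console next.

```bash
python3 - <<'E'
import cv2,numpy as np
a=cv2.imread("pics/top0.png")[190:320,200:365];b=cv2.imread("pics/scene0.png")[230:325,250:385]
a=cv2.resize(a,(660,520),interpolation=cv2.INTER_CUBIC)
cv2.imwrite("pics/topc.png",cv2.convertScaleAbs(a,alpha=1.6))
E
```

```text
(no output)
```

View pics/topc.png

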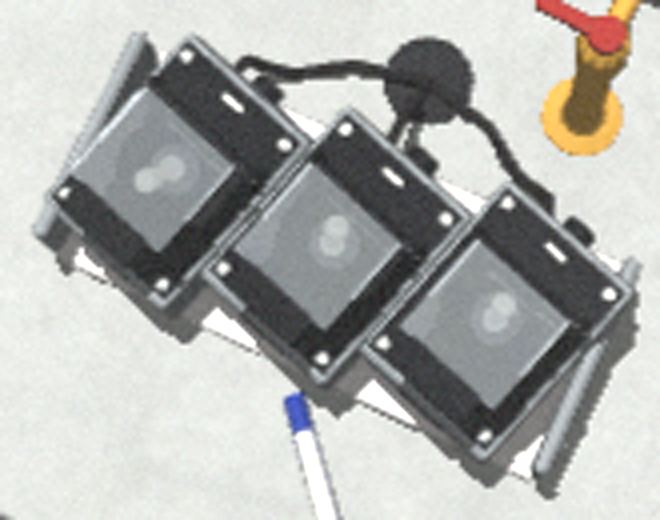

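The left module at crop (155,170) looks like the OFF one, because its tip leans front-left while the other two lean to the rear. Next I'll measure its pose from the screws.

```bash
cat > h.py <<'E'
import numpy as np
from scipy.spatial.transform import Rotation as Rn
def ray(p,uv):
    d=p["R"].T@np.linalg.inv(p["mtx"])@np.array([*uv,1.]); return -p["R"].T@p["t"],d
def onz(p,uv,z):
    c,d=ray(p,uv); return c+d*(z-c[2])/d[2]
E
python3 - <<'E'
from h import *
from rig import robot
p=robot.camera_params("top");np.set_printoptions(precision=4,suppress=True)
g=lambda u,v,z:onz(p,(200+(u+.5)/4-.5,190+(v+.5)/4-.5),z)
for nm,q in dict(L=[(187,55),(285,145),(63,192),(162,285)],M=[(345,129),(445,218),(223,268),(320,358)],R=[(508,202),(608,293),(383,342),(485,435)]).items():
    a,b,c,d=[g(*x,z) for x,z in zip(q,(.071,.071,.053,.053))]
    x=(a+b-c-d)/2; y=(a+c-b-d)/2
    print(nm,(a+b+c+d)/4,"x",x,np.linalg.norm(x),np.degrees(np.arctan2(x[1],x[0])),"y",np.linalg.norm(y),np.degrees(np.arctan2(y[1],y[0])))
print("marker",onz(p,(275,292),.014),onz(p,(290,350),.014))
print("rail bars",g(140,40,.03),g(40,230,.03),g(630,265,.03),g(540,470,.03))
print("bottle",onz(p,(303,102),.19))
E
```

```text
L [0.5671 0.0403 0.062 ] x [ 0.065  -0.0638  0.018 ] 0.09289557320309222 -44.469235992726134 y 0.0683601473589293 45.75458916564499
M [ 0.5278 -0.0382  0.062 ] x [ 0.0653 -0.063   0.018 ] 0.09251619913259687 -43.99874986361839 y 0.0664942480937642 46.17934019607423
R [ 0.4886 -0.1175  0.062 ] x [ 0.0658 -0.0625  0.018 ] 0.09248342285793176 -43.54598709826623 y 0.06708051808035538 45.91606740301382
marker [ 0.4499 -0.0182  0.014 ] [ 0.3336 -0.0468  0.014 ]
rail bars [0.6427 0.0625 0.03  ] [0.5437 0.1131 0.03  ] [ 0.5177 -0.1877  0.03  ] [ 0.4154 -0.1382  0.03  ]
bottle [ 0.779 -0.086  0.19 ]
```

The OFF switch is the left one, with its base at about (0.567, 0.040, 0.062) and its face yawed about -44°. I'll write a move helper and plan waypoints to a viewing pose above it.

```bash
cat >> h.py <<'E'
def pose(pos,yaw,tilt): # tilt = tool z lean forward of vertical, deg, in direction yaw
    c,s=np.cos(np.radians(tilt)),np.sin(np.radians(tilt)); cy,sy=np.cos(np.radians(yaw)),np.sin(np.radians(yaw))
    xt=np.array([c*cy,c*sy,s]); zt=np.array([s*cy,s*sy,-c])
    return np.array(pos),np.c_[xt,np.cross(zt,xt),zt]
def delta(a,b):
    d=a[1].T@(b[0]-a[0]); r=Rn.from_matrix(a[1].T@b[1]).as_rotvec()
    return np.round(np.r_[d/.2,r/np.pi],3).tolist(), round(float(max(np.linalg.norm(d)/.0625,np.degrees(np.linalg.norm(r))/10.7)),1)
def cur(o): return o["position"],Rn.from_euler("xyz",o["tcp_rot"],degrees=True).as_matrix()
E
python3 - <<'E'
from h import *
from rig import robot
w=[cur(robot.get_obs()),pose((.28,-.48,.32),0,0),pose((.39,-.32,.33),-20,0),pose((.49,-.15,.32),-40,0),pose((.567,.02,.28),-44,0)]
for a,b in zip(w,w[1:]): print(delta(a,b))
E
```

```text
([0.659, -0.549, -0.463, -0.0, 0.0, 0.092], 3.1)
([0.55, -0.8, -0.05, 0.0, 0.0, 0.111], 3.1)
([0.179, -0.97, 0.05, 0.0, 0.0, 0.111], 3.2)
([-0.251, -0.899, 0.2, 0.0, 0.0, 0.022], 3.1)
```

drive_tool([
  [[255, 0.3, -0.3, -0.46, 0, 0, 0.04], [255, 0.66, -0.55, -0.46, 0, 0, 0.092], [255, 0.66, -0.55, -0.46, 0, 0, 0.092], [255, 0.66, -0.55, -0.46, 0, 0, 0.092]],
], newtons=10)

```text
t: 0.6
position: [0.2839, -0.4771, 0.3215]
tcp_rot: [180.0, -0.1, 0.4]
force: [-0.4, -0.5, -0.3]
finger_gap: 0.0504
grasp_force: 0.0
```

drive_tool([
  [[255, 0.55, -0.8, -0.05, 0, 0, 0.111], [255, 0.55, -0.8, -0.05, 0, 0, 0.111], [255, 0.55, -0.8, -0.05, 0, 0, 0.111], [255, 0.55, -0.8, -0.05, 0, 0, 0.111]],
])

```text
t: 1.1
position: [0.3922, -0.3171, 0.3298]
tcp_rot: [-179.9, 0.0, -19.7]
force: [1.1, -0.8, -0.0]
finger_gap: 0.0104
grasp_force: 0.0
```

drive_tool([
  [[255, 0.18, -0.97, 0.05, 0, 0, 0.111], [255, 0.18, -0.97, 0.05, 0, 0, 0.111], [255, 0.18, -0.97, 0.05, 0, 0, 0.111], [255, 0.18, -0.97, 0.05, 0, 0, 0.111]],
])

```text
t: 1.6
position: [0.4914, -0.1481, 0.3194]
tcp_rot: [-180.0, 0.1, -39.8]
force: [0.2, -0.9, 0.1]
finger_gap: 0.0006
grasp_force: 0.0
```

drive_tool([
  [[255, -0.25, -0.9, 0.2, 0, 0, 0.022], [255, -0.25, -0.9, 0.2, 0, 0, 0.022], [255, -0.25, -0.9, 0.2, 0, 0, 0.022], [255, -0.25, -0.9, 0.2, 0, 0, 0.022], [255, -0.25, -0.9, 0.2, 0, 0, 0.022]],
])

```text
t: 2.22
position: [0.5677, 0.0179, 0.2794]
tcp_rot: [179.9, 0.0, -44.0]
force: [-0.3, -0.3, -0.3]
finger_gap: 0.0003
grasp_force: 0.0
```

```bash
python3 - <<'E'
from rig import robot
import cv2,numpy as np
o=robot.get_obs();print(o);np.savez("w1.npz",p=o["position"],r=o["tcp_rot"])
cv2.imwrite("pics/w1.png",robot.snapshot("wrist"))
E
```

```text
{'t': 2.225, 'joint_pos': array([   4.72465434,   20.55314181,  -14.30401656,   96.92267558,
          5.64165088,   63.31097916, -145.27428434]), 'joint_velocities': array([ 1.25184025, -1.24910657,  0.98508465,  0.39790621, -0.05696576,
        0.09938133, -0.00867067]), 'tau': array([-2.00064562e+00, -4.63092184e+01, -3.01720686e+00, -2.56941569e+01,
       -8.98103253e-02, -1.20866443e-01, -4.28073120e-02]), 'position': array([0.56774782, 0.01791284, 0.27938467]), 'tcp_rot': array([ 1.79891473e+02,  3.57042006e-03, -4.40231472e+01]), 'force': array([-0.28135671, -0.33763176, -0.26995832]), 'ft_torque': array([ 0.00977005, -0.03071163,  0.02416586]), 'grasp_force': 0.0, 'finger_gap': 0.0003353542449382376}
```

View pics/w1.png

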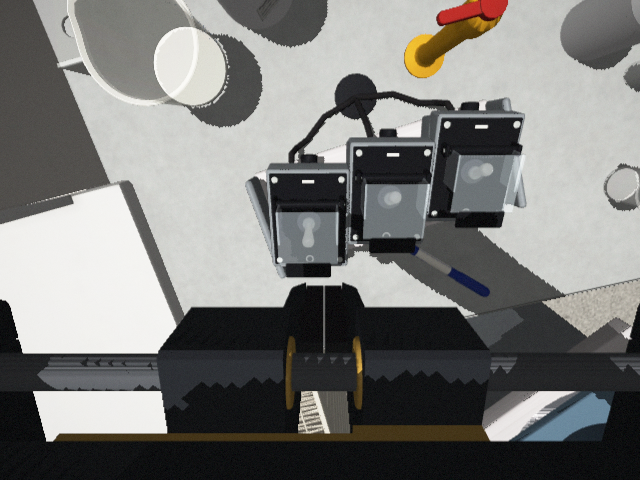

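The wrist view shows the left module square to the image. Its toggle is elongated towards the robot at (308,235), so it is OFF, while the other two are compact and ON. Its lip is at (308,270). Next I'll refine the pose using the lip and screws.

```bash
cat >> h.py <<'E'
def facept(base,yaw,f): # face coords m -> world
    c,s=np.cos(np.radians(10)),np.sin(np.radians(10)); cy,sy=np.cos(np.radians(yaw)),np.sin(np.radians(yaw))
    F=np.c_[[c*cy,c*sy,s],[-sy,cy,0],[-s*cy,-s*sy,c]]; return np.array(base)+F@np.array(f)
E
python3 - <<'E'
from h import *
from rig import robot
import cv2
d=np.load("w1.npz");p=robot.camera_params("wrist");T=np.eye(4);T[:3,:3]=Rn.from_euler("xyz",d["r"],degrees=True).as_matrix();T[:3,3]=d["p"]
W=np.linalg.inv(T@p["T_tool_cam"]);q=dict(mtx=p["mtx"],R=W[:3,:3],t=W[:3,3]);np.set_printoptions(precision=4,suppress=True)
for n,uv,z in [("rl",(274.5,180.5),.071),("rr",(342,180),.071),("fl",(276,264),.053),("fr",(341,263),.053),("lipL",(287,276),.0902),("lipR",(330,276),.0902)]: print(n,onz(q,uv,z))
b=(.567,.040,.062)
for f in [(-.047,.023,.037),(-.047,-.023,.037),(-.052,.04,0),(.052,.04,0),(-.01,0,.031),(0,0,0)]:
    X=facept(b,-44,f);c=q["R"]@X+q["t"];u=q["mtx"]@c/c[2];print(f,X,u[:2])
im=cv2.imread("pics/w1.png")[130:310,230:410];cv2.imwrite("pics/w1c.png",cv2.resize(im,(590,590),interpolation=cv2.INTER_CUBIC))
E
```

```text
rl [0.6209 0.033  0.071 ]
rr [ 0.5743 -0.0159  0.071 ]
fl [0.5552 0.1025 0.053 ]
fr [0.5053 0.0492 0.053 ]
lipL [0.5447 0.0906 0.0902]
lipR [0.514  0.059  0.0902]
(-0.047, 0.023, 0.037) [0.5451 0.0932 0.0903] [284.989  277.3562]
(-0.047, -0.023, 0.037) [0.5131 0.0601 0.0903] [329.8535 277.2912]
(-0.052, 0.04, 0) [0.5579 0.1043 0.053 ] [273.1209 263.4333]
(0.052, 0.04, 0) [0.6316 0.0332 0.071 ] [266.6249 172.8658]
(-0.01, 0, 0.031) [0.556  0.0506 0.0908] [306.9084 242.487 ]
(0, 0, 0) [0.567 0.04  0.062] [307.8468 220.8442]
```

View pics/w1c.png

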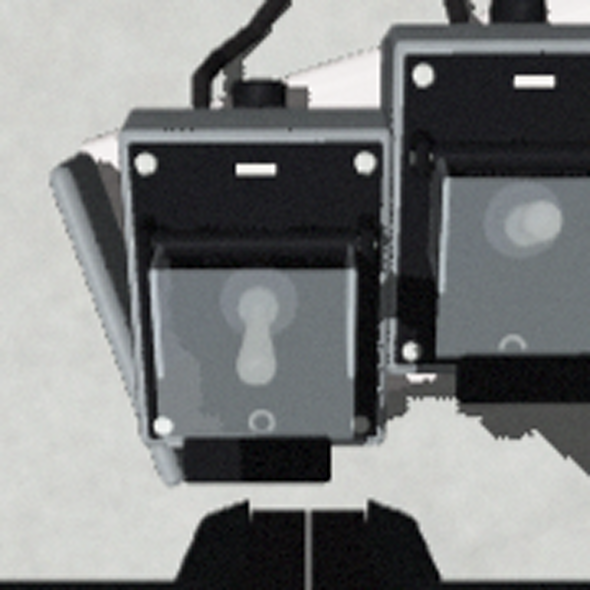

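The model fits the picture to within about 1–2 px. Next I'll plan the lean, the entry under the lip and the throw.

```bash
cat >> h.py <<'E'
B=(.566,.0393,.062); TH=28
def front(xf,zf,yf=0.,th=TH):
    c,s=np.cos(np.radians(th)),np.sin(np.radians(th))
    return pose(facept(B,-44,np.array([xf,yf,zf])/1000+[-.009*c-.019*s,0,-.009*s+.019*c]),-44,th+10)
E
python3 - <<'E'
from h import *
from rig import robot
w=[cur(robot.get_obs()),front(-110,70),front(-65,26)]
print([x[0] for x in w])
for a,b in zip(w,w[1:]): print(delta(a,b))
E
```

```text
[array([0.5677273 , 0.01713071, 0.27978503]), array([0.46581475, 0.13604777, 0.12126649]), array([0.50318939, 0.0999555 , 0.08574912])]
([-0.78, -0.073, 0.792, 0.001, 0.211, -0.0], 3.6)
([0.095, 0.0, 0.3, 0.0, 0.0, 0.0], 1.0)
```

drive_tool([
  [[255, -0.25, -0.03, 0.1, 0, 0.05, 0], [255, -0.5, -0.05, 0.3, 0, 0.105, 0], [255, -0.78, -0.073, 0.6, 0, 0.16, 0], [255, -0.78, -0.073, 0.792, 0, 0.211, 0], [255, -0.78, -0.073, 0.792, 0, 0.211, 0], [255, -0.78, -0.073, 0.792, 0, 0.211, 0], [255, -0.78, -0.073, 0.792, 0, 0.211, 0]],
])

```text
t: 3.15
position: [0.4678, 0.1319, 0.12]
tcp_rot: [176.2, -23.8, -43.1]
force: [-0.2, 0.8, -2.0]
finger_gap: 0.0
grasp_force: 0.0
```

```bash
python3 - <<'E'
from h import *
from rig import robot
o=robot.get_obs();print(o["joint_pos"],o["position"],o["tcp_rot"])
print(delta(cur(o),front(-110,70)))
print(delta(cur(o),front(-65,26)))
E
```

```text
[ -79.41953993   36.83558008   54.09346575  124.91631881  -10.45385903
   29.30501117 -157.04455228] [0.46779814 0.1318871  0.11996743] [176.21603572 -23.7886138  -43.09203931]
([-0.017, -0.007, -0.015, 0.018, 0.079, 0.007], 1.4)
([0.149, -0.021, 0.252, 0.018, 0.079, 0.007], 1.4)
```

The last joint hit its range, so the lean is short. I'll back up and use the half-turned tool instead.

```bash
cat >> h.py <<'E'
def flip(a): return a[0],a[1]@np.diag([-1.,-1,1])
E
python3 - <<'E'
from h import *
from rig import robot
w=[cur(robot.get_obs()),pose((.47,.07,.27),-44,0),pose((.47,.07,.27),30,0),pose((.47,.07,.27),100,0),pose((.47,.1,.24),136,0)]
for a,b in zip(w,w[1:]): print(delta(a,b))
E
```

```text
([0.503, 0.257, -0.582, 0.02, -0.132, 0.001], 2.6)
([0.0, 0.0, 0.0, 0.0, 0.0, -0.411], 6.9)
([0.0, 0.0, 0.0, 0.0, 0.0, -0.389], 6.5)
([0.148, 0.026, 0.15, 0.0, 0.0, -0.2], 3.4)
```

drive_tool([
  [[255, 0.1, 0.05, -0.3, 0, -0.03, 0], [255, 0.503, 0.257, -0.582, 0.02, -0.132, 0], [255, 0.503, 0.257, -0.582, 0.02, -0.132, 0], [255, 0.503, 0.257, -0.582, 0.02, -0.132, 0]],
])

```text
t: 3.65
position: [0.4739, 0.0633, 0.2733]
tcp_rot: [-179.6, 0.0, -44.6]
force: [-0.5, -0.1, 0.1]
finger_gap: 0.0005
grasp_force: 0.0
```

drive_tool([
  [[255, 0, 0, 0, 0, 0, -0.411], [255, 0, 0, 0, 0, 0, -0.411], [255, 0, 0, 0, 0, 0, -0.411], [255, 0, 0, 0, 0, 0, -0.411], [255, 0, 0, 0, 0, 0, -0.411], [255, 0, 0, 0, 0, 0, -0.411], [255, 0, 0, 0, 0, 0, -0.411], [255, 0, 0, 0, 0, 0, -0.411]],
])

```text
t: 4.65
position: [0.4699, 0.0704, 0.2689]
tcp_rot: [-179.9, 0.2, 30.1]
force: [0.3, 0.4, 0.5]
finger_gap: 0.0004
grasp_force: 0.0
```

drive_tool([
  [[255, 0, 0, 0, 0, 0, -0.389], [255, 0, 0, 0, 0, 0, -0.389], [255, 0, 0, 0, 0, 0, -0.389], [255, 0, 0, 0, 0, 0, -0.389], [255, 0, 0, 0, 0, 0, -0.389], [255, 0, 0, 0, 0, 0, -0.389], [255, 0, 0, 0, 0, 0, -0.389], [255, 0, 0, 0, 0, 0, -0.389]],
])

```text
t: 5.65
position: [0.4701, 0.0708, 0.2691]
tcp_rot: [-179.8, -0.1, 100.0]
force: [-0.5, -0.1, -0.6]
finger_gap: -0.0002
grasp_force: 0.0
```

```bash
python3 - <<'E'
from h import *
from rig import robot
o=robot.get_obs();print(o["t"],o["joint_pos"],o["position"],o["tcp_rot"])
print(delta(cur(o),flip(pose((.47,.1,.24),-44,0))))
print(delta(flip(pose((.47,.1,.24),-44,0)),flip(front(-110,70))))
E
```

```text
5.65 [-38.92878702  11.37214118  28.78421997 112.28687364  -6.48691195
  58.07787141   2.86773164] [0.47008883 0.07078189 0.2690659 ] [-1.79803739e+02 -5.24379321e-02  1.00029676e+02]
([0.144, 0.026, 0.145, -0.001, -0.001, -0.2], 3.4)
([0.14, 0.115, 0.594, -0.0, -0.211, 0.0], 3.6)
```

drive_tool([
  [[255, 0.144, 0.026, 0.145, 0, 0, -0.2], [255, 0.144, 0.026, 0.145, 0, 0, -0.2], [255, 0.144, 0.026, 0.145, 0, 0, -0.2], [255, 0.144, 0.026, 0.145, 0, 0, -0.2], [255, 0.144, 0.026, 0.145, 0, 0, -0.2]],
])

```text
t: 6.28
position: [0.4701, 0.1002, 0.2402]
tcp_rot: [-179.9, -0.2, 136.0]
force: [0.1, -0.1, -0.1]
finger_gap: 0.0003
grasp_force: 0.0
```

drive_tool([
  [[255, 0.14, 0.115, 0, 0, -0.05, 0], [255, 0.14, 0.115, 0.2, 0, -0.1, 0], [255, 0.14, 0.115, 0.4, 0, -0.16, 0], [255, 0.14, 0.115, 0.594, 0, -0.211, 0], [255, 0.14, 0.115, 0.594, 0, -0.211, 0], [255, 0.14, 0.115, 0.594, 0, -0.211, 0], [255, 0.14, 0.115, 0.594, 0, -0.211, 0]],
])

```text
t: 7.15
position: [0.4662, 0.1362, 0.1225]
tcp_rot: [-180.0, 37.8, 136.1]
force: [-0.6, 0.2, 0.4]
finger_gap: 0.0004
grasp_force: 0.0
```

```bash
python3 - <<'E'
from h import *
from rig import robot
import cv2
o=robot.get_obs();print(o["t"],o["joint_pos"],o["position"],o["tcp_rot"])
print(delta(cur(o),flip(front(-110,70))),delta(cur(o),flip(front(-65,26))))
s=robot.snapshot("scene")[200:330,220:390];cv2.imwrite("pics/s2.png",cv2.resize(s,(785,600),interpolation=cv2.INTER_CUBIC))
E
```

```text
7.15 [-75.3199225   32.24509064  34.14353525 129.22170594  43.7552038
  30.17945891 -38.95090733] [0.46620528 0.13616441 0.12245518] [-179.99884552   37.77195155  136.13479643]
([0.004, -0.002, 0.004, 0.0, -0.001, 0.001], 0.0) ([-0.092, -0.002, 0.304, 0.0, -0.001, 0.001], 1.0)
```

View pics/s2.png

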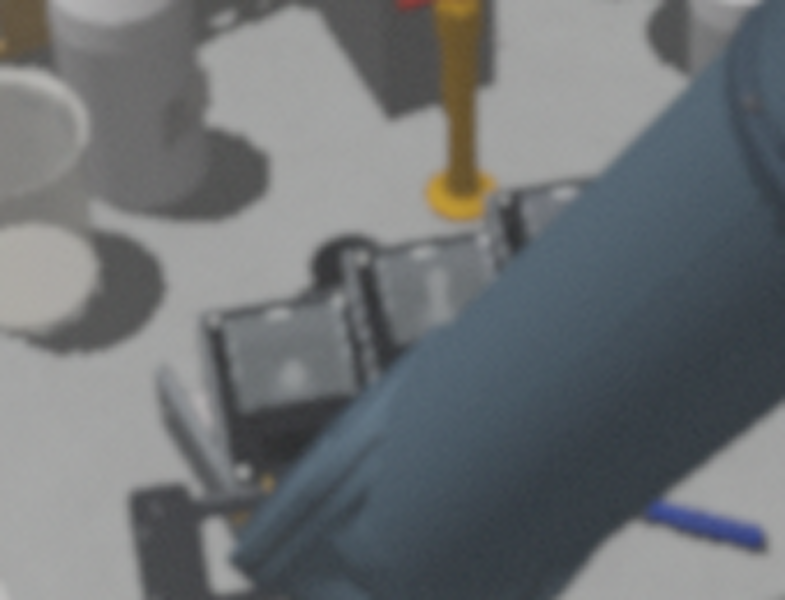

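The forearm passes over the scene. The left module at (290,370) is still free, its guard is shut, and the marker at (700,525) is untouched. Now going to the entry pose.

drive_tool([
  [[255, -0.03, -0.002, 0.1, 0, 0, 0], [255, -0.06, -0.002, 0.2, 0, 0, 0], [255, -0.092, -0.002, 0.304, 0, 0, 0], [255, -0.092, -0.002, 0.304, 0, 0, 0], [255, -0.092, -0.002, 0.304, 0, 0, 0]],
])

```text
t: 7.82
position: [0.503, 0.1005, 0.0857]
tcp_rot: [180.0, 37.8, 136.2]
force: [1.0, 0.8, 0.1]
finger_gap: 0.0003
grasp_force: 0.0
```

```bash
python3 - <<'E'
from h import *
from rig import robot
import cv2
o=robot.get_obs();print(o["t"],o["joint_pos"],o["position"],o["force"])
for x in(-65,-40,-18,3):print(x,delta(cur(o),flip(front(x,26))))
cv2.imwrite("pics/w3.png",robot.snapshot("wrist"))
E
```

```text
7.825 [-70.10683045  39.42414055  36.73595297 128.68187808  48.26205636
  20.64534578 -40.58264565] [0.50302954 0.10049234 0.08566362] [0.99452098 0.79187682 0.13249532]
-65 ([-0.002, -0.001, 0.001, 0.001, -0.001, 0.001], 0.0)
-40 ([-0.113, -0.002, 0.059, 0.001, -0.001, 0.001], 0.4)
-18 ([-0.21, -0.002, 0.111, 0.001, -0.001, 0.001], 0.8)
3 ([-0.303, -0.002, 0.16, 0.001, -0.001, 0.001], 1.1)
```

View pics/w3.png

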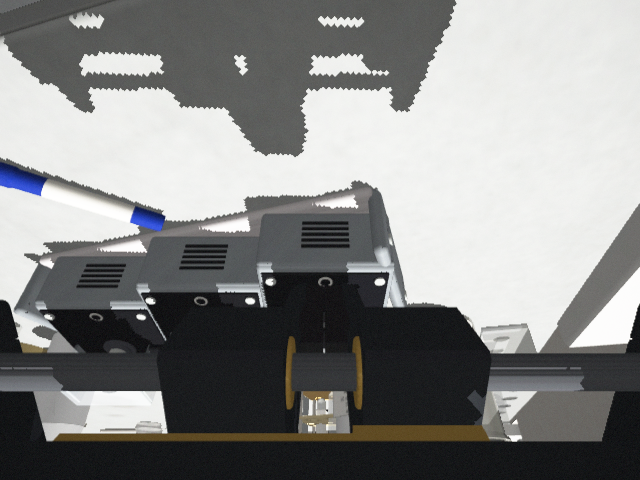

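The module front is centred on the finger line: its screws are at (267,282) and (380,282), and the fingers are at x=324. Now entering slowly under the lip.

drive_tool([
  [[255, -0.04, -0.001, 0.02, 0, 0, 0], [255, -0.075, -0.002, 0.04, 0, 0, 0], [255, -0.11, -0.002, 0.059, 0, 0, 0], [255, -0.14, -0.002, 0.075, 0, 0, 0], [255, -0.17, -0.002, 0.09, 0, 0, 0], [255, -0.2, -0.002, 0.105, 0, 0, 0], [255, -0.2, -0.002, 0.105, 0, 0, 0]],
])

```text
t: 8.75
position: [0.5348, 0.0689, 0.093]
tcp_rot: [-179.9, 37.8, 136.3]
force: [0.1, 0.2, -0.0]
finger_gap: 0.0004
grasp_force: 0.0
```

```bash
python3 - <<'E'
from h import *
from rig import robot
import cv2
o=robot.get_obs();print(o["t"],o["joint_pos"],o["position"],o["force"])
for x in(-20,-18,3,-75):print(x,delta(cur(o),flip(front(x,26))))
a=robot.snapshot("wrist")[180:360,200:440];b=robot.snapshot("top")[190:320,200:330]
cv2.imwrite("pics/c4.png",np.hstack([cv2.resize(a,(400,300)),cv2.resize(b,(300,300),interpolation=cv2.INTER_CUBIC)]))
E
```

```text
8.75 [-64.89880275  39.27238073  37.81811416 127.24527368  50.24746328
  18.66269952 -36.95628963] [0.53480772 0.06887654 0.09296136] [ 0.0673096   0.1763813  -0.04180648]
-20 ([-0.002, 0.002, -0.002, 0.0, -0.001, 0.001], 0.0)
-18 ([-0.011, 0.002, 0.002, 0.0, -0.001, 0.001], 0.0)
3 ([-0.103, 0.001, 0.051, 0.0, -0.001, 0.001], 0.4)
-75 ([0.241, 0.003, -0.131, 0.0, -0.001, 0.001], 0.9)
```

View pics/c4.png

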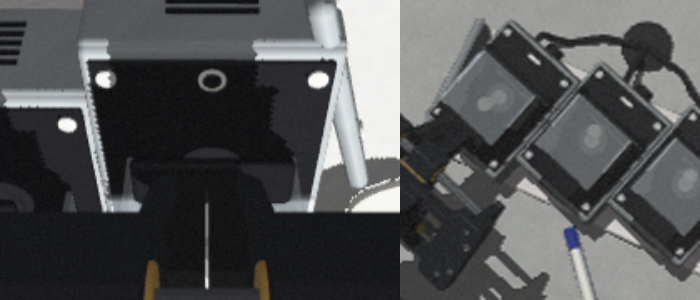

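drive_tool([
  [[255, -0.03, 0.002, 0.013, 0, 0, 0], [255, -0.055, 0.002, 0.026, 0, 0, 0], [255, -0.08, 0.001, 0.039, 0, 0, 0], [255, -0.103, 0.001, 0.051, 0, 0, 0], [255, -0.103, 0.001, 0.051, 0, 0, 0]],
])

```text
t: 9.48
position: [0.5512, 0.0535, 0.0975]
tcp_rot: [-179.9, 37.8, 136.3]
force: [0.1, -0.1, -0.7]
finger_gap: 0.0008
grasp_force: 0.0
```

```bash
python3 - <<'E'
from h import *
from rig import robot
import cv2
o=robot.get_obs();print(o["t"],o["joint_pos"],o["position"],o["force"])
for x in(3,8,-75):print(x,delta(cur(o),flip(front(x,26))))
a=robot.snapshot("scene")[245:315,250:345];b=robot.snapshot("top")[195:275,205:285]
cv2.imwrite("pics/c5.png",np.hstack([cv2.resize(a,(407,300),interpolation=cv2.INTER_CUBIC),cv2.resize(b,(300,300),interpolation=cv2.INTER_CUBIC)]))
E
```

```text
9.475 [-61.98753859  38.9901247   37.88726546 126.20815765  50.91767819
  18.05543939 -34.82022306] [0.5511877  0.05346861 0.0975251 ] [ 0.10671327 -0.12855117 -0.65837347]
3 ([-0.001, 0.0, 0.0, 0.0, -0.001, 0.001], 0.0)
8 ([-0.023, 0.0, 0.012, 0.0, -0.001, 0.001], 0.1)
-75 ([0.344, 0.002, -0.182, 0.0, -0.001, 0.001], 1.2)
```

View pics/c5.png

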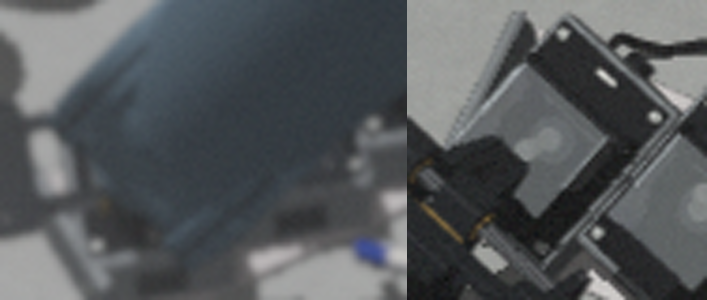

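The guard is raised and riding on the fingers at (480,165) in the right half. The toggle tip is still at (528,152), so it isn't thrown yet. The finger front must be thinner than I assumed, so I'll advance further.

drive_tool([
  [[255, -0.012, 0, 0.006, 0, 0, 0], [255, -0.023, 0, 0.012, 0, 0, 0], [255, -0.034, 0, 0.018, 0, 0, 0], [255, -0.034, 0, 0.018, 0, 0, 0]],
])

```text
t: 10.07
position: [0.5565, 0.0485, 0.0988]
tcp_rot: [-179.9, 37.8, 136.3]
force: [-0.5, 0.1, -0.0]
finger_gap: 0.0005
grasp_force: 0.0
```

```bash
python3 - <<'E'
from h import *
from rig import robot
import cv2
o=robot.get_obs();print(o["t"],o["position"],o["force"])
for x in(10,14,-75):print(x,delta(cur(o),flip(front(x,26))))
p=robot.camera_params("top");im=robot.snapshot("top");cv2.imwrite("pics/t6.png",im)
def pr(f):
    X=facept(B,-44,np.array(f)/1000);c=p["R"]@X+p["t"];return (p["mtx"]@c/c[2])[:2].round(1)
for n,f in dict(off=(-10,0,31),mid=(0,0,33),on=(10,0,31),front=(10,0,26),base=(0,0,0)).items(): print(n,pr(f))
g=cv2.cvtColor(im,cv2.COLOR_BGR2GRAY);h=cv2.cvtColor(cv2.imread("pics/top0.png"),cv2.COLOR_BGR2GRAY)
print(g[226:242,230:250]);print(h[226:242,230:250])
E
```

```text
10.075 [0.55653946 0.0485202  0.09877182] [-0.46987766  0.09883465 -0.0035679 ]
10 ([0.001, -0.0, -0.001, 0.001, -0.001, 0.002], 0.0)
14 ([-0.017, -0.0, 0.009, 0.001, -0.001, 0.002], 0.1)
-75 ([0.377, 0.002, -0.199, 0.001, -0.001, 0.002], 1.4)
off [236.  235.3]
mid [239.2 231.4]
on [242.9 227.6]
front [243.6 227.8]
base [243.6 232.5]
[[ 98  95 100  95  97  94  93  97  94  95  95 101 102 103 103 107  98 100
  103  99]
 [ 92  91  95  94  96  97  97  96  93  97 107 109 104 108 107 108 106 101
  100 102]
 [ 46  59  77  76  95  93  97  96  98 106 105 109 109 110 110 105 110 105
  102 100]
 [ 41  38  39  55  95  97  94  98 103 107 110 121 130 125 117 110 106 106
  107 100]
 [ 40  37  38  44  72  96  94  96 108 110 124 130 130 129 129 123 107 107
  105 103]
 [ 36  34  35  42  46  75  98 103 112 117 124 126 131 131 131 127 112 105
  107 103]
 [ 36  38  39  41  40  57 109 126 127 126 125 128 129 133 129 126 111 105
  107 105]
 [ 38  39  38  33  40  37  52  93 124 127 128 128 127 127 127 125 109 108
  107 107]
 [ 40  37  37  35  31  33  41  51  89 109 127 127 126 127 124 109 104 105
  109 101]
[... 1257 characters left out ...]
 101 100
   95  98]
 [ 87  88  91 102 124 127 125 126 122 117 118 116 117 119 114 102  96  96
   97  95]
 [ 92  91  91 101 126 127 127 129 121 119 110 102 104 106 103 100 100 100
   95  91]
 [ 87  88  85  97 120 123 126 125 121 111 105  97 100  98  97 101 100  99
   92  90]
 [ 90  90  91  91 107 122 120 120 104  96  95  96  99  99 100  98  99  95
   91  90]
 [ 89  89  93  87  89  89  96  94  89  88  92  94  92  94  97  92  90  89
   93  89]
 [ 91  90  90  92  88  90  87  92  89  92  87  85  91  90  90  86  90  88
   89  88]
 [ 87  87  89  87  88  92  89  88  90  85  87  89  87  91  90  89  90  88
   91  98]
 [ 88  90  87  91  91  89  90  91  89  89  91  93  88  87  91  88  88  90
   96 103]]
```

```bash
python3 - <<'E'
from h import *
from rig import robot
import cv2
p=robot.camera_params("top")
def prw(X): c=p["R"]@X+p["t"];return (p["mtx"]@c/c[2])[:2].round(1)
for ph in(0,.3,.5,.7,1):
    v=[(24-69*np.cos(ph)+21*np.sin(ph)),12+69*np.sin(ph)+21*np.cos(ph)]
    print("lip",ph,[prw(facept(B,-44,np.array([v[0],y,v[1]])/1000)) for y in(23,-23)])
P,R=cur(robot.get_obs())
for x in(-.009,.009):
  for z in(.019,0,-.03): print("finger",x,z,[prw(P+R@np.array([x,y,z])) for y in(.0175,-.0175)])
w=robot.camera_params("wrist");Ti=np.linalg.inv(w["T_tool_cam"])
for x in(-.009,0,.009):
  c=(Ti@np.array([x,0,.019,1]))[:3];print("wristtip",x,(w["mtx"]@c/c[2])[:2])
im=cv2.imread("pics/t6.png")[200:270,205:275];im0=cv2.imread("pics/top0.png")[200:270,205:275]
cv2.imwrite("pics/c6.png",cv2.convertScaleAbs(np.hstack([cv2.resize(i,(400,400),interpolation=cv2.INTER_CUBIC) for i in(im0,im)]),alpha=1.7))
E
```

```text
lip 0 [array([215.2, 240.9]), array([232.3, 256.8])]
lip 0.3 [array([215.2, 236.7]), array([232.7, 253. ])]
lip 0.5 [array([216.6, 232.7]), array([234.3, 249.1])]
lip 0.7 [array([219.1, 227.8]), array([237. , 244.4])]
lip 1 [array([224.7, 219.5]), array([242.8, 236.2])]
finger -0.009 0.019 [array([237. , 221.8]), array([250.1, 233.6])]
finger -0.009 0 [array([231.6, 224.5]), array([244.8, 236.6])]
finger -0.009 -0.03 [array([222.5, 229. ]), array([236.2, 241.5])]
finger 0.009 0.019 [array([232.8, 228.2]), array([245.8, 240. ])]
finger 0.009 0 [array([227.4, 231. ]), array([240.5, 243.1])]
finger 0.009 -0.03 [array([218.3, 235.7]), array([231.8, 248.1])]
wristtip -0.009 [325.01953927 295.34983897]
wristtip 0 [325.0446144  279.51090793]
wristtip 0.009 [325.07037547 263.23870139]
```

View pics/c6.png

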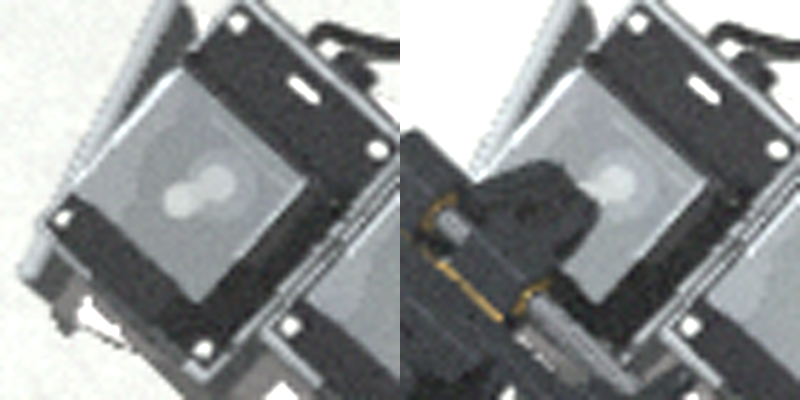

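The right half shows the finger in front of the module, with its end at about crop (590,195), short of the toggle at (615,180). The guard outline looks unchanged, so I'll check numerically whether it has moved.

```bash
python3 - <<'E'
import cv2,numpy as np
g=cv2.cvtColor(cv2.imread("pics/t6.png"),cv2.COLOR_BGR2GRAY);h=cv2.cvtColor(cv2.imread("pics/top0.png"),cv2.COLOR_BGR2GRAY)
for im in(h,g):
    print()
    for r in range(210,262,2): print(r," ".join("%3d"%v for v in im[r,212:264:2]))
E
```

```text
210 144 148 143 145 143 143 148 141 121  94  48  49  65  35  34  40  43  42  40  41  40  43  41  87 108  92
212 144 148 148 143 147 142 145 122 112  53  45  80 123  51  38  38  40  38  42  41  46  44  52  38  77 114
214 146 148 148 144 146 148 137 124  93  53  94 149  97  87  52  42  38  45  38  42  39  38 187  86  40  60
216 147 149 146 145 146 147 125 109  53  77 151  98 100  92  90  44  44  33  41  39  43  39  50 158 106  41
218 146 147 145 145 146 137 124  85  60 142  95  97  96  90  89  91  54  41  41  42  40  41  38  38  63  46
220 150 148 148 148 147 128 109  64 145  99 102  96  91  87  91  97  90  59  40  35  41  37  42  39  41  42
222 147 149 146 147 141 128  91 154 103  97 103  89  89  88  87  90  97  92  67  44  34  40  40  39  42  46
224 147 148 145 138 129 108 126 112  96  97  90  89  89  89  87  89  86  96  89  73  43  38  46  41  35  40
226 148 147 145 118 124 115  95  98 100  90  90  87  89  88  90  96  96  93 101  92  85  47  34  41  39  37
228 146 144 138 135 110 109  99  96 100  87  89  90  90  91 101 103  99  99  95  96  90  85  45  33  46  37
230 145 144 122 123 
[... 3816 characters left out ...]
  96  97  92  39  28  30  29  29  36 113  85  68 108
250  42  38  74  42  43  42  41  36  58  44  29  23  56  94  97  55  31  27  21  24  28 121  79  74 103 107
252  39  38  40  79  43  45  40  55  80  74  35  26  16  66  59  26  29  27  22  30  71  76  68  65 106 105
254  40  40  41  36  79  49  41  49  70  91  88  32  28  25  26  25  25  27  22  74  77  92  45  37  52  97
256  41  40  47  40  34  50  20  38  47  68  89  75  41  23  29  30  25  31  78  83 116 110 158  36  36  38
258  46  41  42  40  38  42  44  86  74  48  73  87  90  41  31  29  24  76  93  84 128  76  90  40  42  39
260  38  40  44  37  44  44  39  61  77  78  55  63  86  93  67  37  35  67  52  47  93 125  35  38  41  41
```

The guard is still fully shut: with the gripper closed, the tips sit about 30 mm further back than I assumed and passed over it without touching. I'll back off and open the gripper, since open tips may match the spec and a single finger is enough. Then I'll measure the tips.

drive_tool([
  [[255, 0, 0, -0.1, 0, 0, 0], [255, 0.1, 0, -0.25, 0, 0, 0], [0, 0.35, 0, -0.35, 0, 0, 0], [0, 0.35, 0, -0.35, 0, 0, 0], [0, 0.35, 0, -0.35, 0, 0, 0], [0, 0.35, 0, -0.35, 0, 0, 0], [0, 0.35, 0, -0.35, 0, 0, 0], [0, 0.35, 0, -0.35, 0, 0, 0], [0, 0.35, 0, -0.35, 0, 0, 0], [0, 0.35, 0, -0.35, 0, 0, 0]],
])

```text
t: 11.38
position: [0.4855, 0.1166, 0.1111]
tcp_rot: [-179.9, 37.8, 136.4]
force: [0.3, -0.0, 0.5]
finger_gap: 0.0781
grasp_force: 0.0
```

```bash
python3 - <<'E'
from h import *
from rig import robot
import cv2
o=robot.get_obs();print(o["t"],o["position"],o["tcp_rot"],o["force"],o["finger_gap"],o["joint_pos"])
im=robot.snapshot("wrist");cv2.imwrite("pics/w7.png",im);cv2.imwrite("pics/t7.png",robot.snapshot("top"))
g=cv2.cvtColor(im,cv2.COLOR_BGR2GRAY)
for r in range(230,360,5): print(r," ".join("%3d"%v for v in g[r,100:560:14]))
w=robot.camera_params("wrist");Ti=np.linalg.inv(w["T_tool_cam"])
for x in(-.009,.009):
 for z in(.019,0,-.011):
  print(x,z,[((w["mtx"]@c/c[2])[:2]).round() for y in(.044,.0615) for c in [(Ti@np.array([x,y,z,1]))[:3]]])
E
```

```text
11.375 [0.48546566 0.1165882  0.11105541] [-179.87214286   37.82644891  136.36766594] [ 0.31920664 -0.00680531  0.49999237] 0.07805499890592589 [-72.00591967  34.41301226  34.77461693 129.0782717   46.51923653
  26.56962678 -39.1966418 ]
230 232 233 230  89 112 120  79  76  79  80  77  79  70  77  80  18  14  10  80  66  93 234 238 234 236 235 234 235 234 235 232 232 231
235  85  84 110 188 248  93  79  81  42  44  74  83  74  81  79  15  20  15  79  72  97 233 234 235 234 234 235 236 234 235 230 233 229
240  99 112 237 251 250  79  81  78  30  29  79  81  74  81  79  80  81  85  81  77 130 234 237 233 235 232 233 235 235 236 234 233 233
245 117 109 111 109 106  80  78  78  22  23  79  83  74  80  80  82  81  82  82  83 191 234 231 234 232 233 234 234 235 235 234 233 231
250  79  82  78  79  79  80  76  72  19  18  80  85 126  83  85  81  83  81 131 130 202 232 235 231 233 236 237 237 235 234 234 232 230
255  79  54  48  36  80  77  77  25  18  18  82  85 165  86  84  83  88  82 182 185 181 233 232 234 235 236 235 237 235 234 233 232 232
260  79  66  66  68  82  79  82  78  78  83  8
[... 2300 characters left out ...]
1  19  54 152  80  26 234 248 248 249 210 221 202 142 233 160  29  19  28  27  19  24  21  62  61  18
350  78  62  63  23  14  22  25  24  21 207 244 248  37 233 248 247 247 214 220 155 144 235 161 158  20  23  23  23  24  20  67  65  78
355  76  41  39  44  41  41  43  39  39  39  41  37  41  39  42  41  44  43  44  40  42  39  39  41  43  38  41  44  38  41  40  41  76
-0.009 0.019 [array([408., 295.]), array([442., 295.])]
-0.009 0 [array([417., 313.]), array([454., 313.])]
-0.009 -0.011 [array([423., 324.]), array([463., 324.])]
0.009 0.019 [array([411., 263.]), array([445., 263.])]
0.009 0 [array([420., 277.]), array([458., 277.])]
0.009 -0.011 [array([427., 287.]), array([467., 287.])]
```

```bash
python3 - <<'E'
from h import *
from rig import robot
import cv2
g=cv2.cvtColor(cv2.imread("pics/w7.png"),cv2.COLOR_BGR2GRAY)
for r in range(278,326,3): print(r," ".join("%3d"%v for v in g[r,404:500:4]))
p=robot.camera_params("top");P,R=cur(robot.get_obs())
def prw(X): c=p["R"]@X+p["t"];return (p["mtx"]@c/c[2])[:2].round(1).tolist()
for z in(.019,-.011,-.03):
  for x in(-.009,.009): print(z,x,[prw(P+R@np.array([x,y,z])) for y in(.039,.057)])
t=cv2.cvtColor(cv2.imread("pics/t7.png"),cv2.COLOR_BGR2GRAY)
u,v=map(int,prw(P+R@np.array([0,.048,0])));print(u,v)
for r in range(v-16,v+16): print(r," ".join("%3d"%q for q in t[r,u-16:u+20:1]))
E
```

```text
278 233 233 234 235 234 233 234 233 233 234 233 234 235 235 234 234 234 234 234 235 231 233 234 233
281 235 232 234 233 233 235 235 236 235 233 234 234 234 236 235 234 234 235 234 235 234 235 235 235
284 235 232 230 232 232 233 233  18 100 206 234 234 235 235 235 236 235 232 235 234 234 233 234 234
287 235 235 235  18  17  21  21  23  23  24  20 206 234 233 235 234 232 232 233 232 234 236 235 234
290 236 235 235  20  23  23  20  20  17  22  19  24 230 234 233 234 235 234 234 233 234 234 235 232
293  91  85  82  16  14  19  23  20  20  20  26  24  19 234 235 234 233 235 234 234 237 236 236 234
296  85  91  70  16  21  23  19  21  16  21  21  21  24  66 234 234 234 235 235 235 235 237 235 234
299  87  87  59  16  19  19  18  16  19  19  27  26  20  27 169 234 234 235 233 235 235 235 234 235
302  87  87  45  13  19  17  17  14  21  19  21  23  22  20  21 231 234 234 236 235 234 236 236 235
305  87 154  40  17  16  17  18  21  15  17  19  22  21  26  21  22 233 234 234 237 235 237 236 235
308 110 118  74  20  13  15  16  15  18  20  14  21  21  23  19  22  39 236 234 233 234 233 234 233

[... 4818 characters left out ...]
 152 151 154 155 154 153 154 155 156 152 157 156 154 152 152 153 155 154 155 153 156 154 153 154 157 156 159
265  30  33  37  46  71  92 110 153 150 150 151 151 151 154 153 153 151 153 153 154 158 156 156 155 154 153 154 156 157 156 154 156 155 158 155 155
266  36  44  69 110 155 152 149 154 154 150 150 150 150 154 152 153 152 154 155 154 156 156 156 153 156 156 160 157 156 157 157 155 154 156 155 155
267  58 109 151 153 151 153 154 157 157 151 152 154 151 152 153 153 152 153 153 153 154 155 155 153 155 157 156 153 155 158 154 157 155 153 156 151
268 111 149 152 151 151 153 153 154 155 154 151 153 151 152 151 151 153 153 154 151 152 152 153 154 153 153 155 153 154 158 156 156 155 158 153 155
```

Both views agree: the real tips are about 12.5 mm behind the reported TCP, not 19 mm ahead of it. I'll correct the offset and redo the entry with the gripper closed.

```bash
cat >> h.py <<'E'
TIP=-.0125
def front(xf,zf,yf=0.,th=TH):
    c,s=np.cos(np.radians(th)),np.sin(np.radians(th))
    return flip(pose(facept(B,-44,np.array([xf,yf,zf])/1000+[-.009*c-TIP*s,0,-.009*s+TIP*c]),-44,th+10))
E
python3 - <<'E'
from h import *
from rig import robot
c=cur(robot.get_obs())
print(front(-70,25)[0])
for x in((-80,50),(-70,25)):print(x,delta(c,front(*x)))
E
```

```text
[0.51372265 0.08978365 0.05907373]
(-80, 50) ([-0.009, 0.001, 0.191, 0.001, -0.001, 0.002], 0.6)
(-70, 25) ([0.005, 0.001, 0.325, 0.001, -0.001, 0.002], 1.0)
```

drive_tool([
  [[255, 0, 0, 0, 0, 0, 0], [255, 0, 0, 0, 0, 0, 0], [255, 0, 0, 0, 0, 0, 0], [255, 0, 0, 0, 0, 0, 0], [255, 0, 0, 0, 0, 0, 0], [255, 0, 0, 0.1, 0, 0, 0], [255, -0.009, 0.001, 0.19, 0, 0, 0], [255, 0, 0.001, 0.26, 0, 0, 0], [255, 0.005, 0.001, 0.325, 0, 0, 0], [255, 0.005, 0.001, 0.325, 0, 0, 0]],
])

```text
t: 12.72
position: [0.5136, 0.089, 0.0588]
tcp_rot: [-179.8, 37.9, 136.4]
force: [0.3, 0.2, 0.1]
finger_gap: 0.0005
grasp_force: 0.0
```

```bash
python3 - <<'E'
from h import *
from rig import robot
o=robot.get_obs();c=cur(o);print(o["joint_pos"],o["force"])
for x in(-70,-55,-40,-20):print(x,delta(c,front(x,25)))
E
```

```text
[-68.85443121  44.49664731  37.77688571 128.22157392  51.0611546
  15.84330004 -44.02325137] [0.31624457 0.15509503 0.13201983]
-70 ([0.001, 0.003, -0.003, 0.0, -0.001, 0.002], 0.0)
-55 ([-0.065, 0.003, 0.032, 0.0, -0.001, 0.002], 0.2)
-40 ([-0.132, 0.002, 0.067, 0.0, -0.001, 0.002], 0.5)
-20 ([-0.22, 0.002, 0.114, 0.0, -0.001, 0.002], 0.8)
```

drive_tool([
  [[255, -0.035, 0.003, 0.016, 0, 0, 0.001], [255, -0.065, 0.003, 0.032, 0, 0, 0.001], [255, -0.1, 0.003, 0.05, 0, 0, 0.001], [255, -0.132, 0.002, 0.067, 0, 0, 0.001], [255, -0.16, 0.002, 0.082, 0, 0, 0.001], [255, -0.19, 0.002, 0.098, 0, 0, 0.001], [255, -0.22, 0.002, 0.114, 0, 0, 0.001], [255, -0.22, 0.002, 0.114, 0, 0, 0.001]],
])

```text
t: 13.72
position: [0.5497, 0.0555, 0.0684]
tcp_rot: [180.0, 37.9, 136.1]
force: [1.2, -1.1, 0.5]
finger_gap: 0.0006
grasp_force: 0.2
```

```bash
python3 - <<'E'
from h import *
from rig import robot
import cv2
o=robot.get_obs();c=cur(o);print(o["joint_pos"],o["force"],o["ft_torque"])
for x in(-20,-10,0,6):print(x,delta(c,front(x,25)))
t=robot.snapshot("top");cv2.imwrite("pics/t8.png",t);g=cv2.cvtColor(t,cv2.COLOR_BGR2GRAY)
for r in range(210,262,2): print(r," ".join("%3d"%v for v in g[r,212:264:2]))
E
```

```text
[-62.70439012  43.8109323   38.40406198 126.29604538  53.90213957
  14.33794561 -40.94944722] [ 1.24082959 -1.11803802  0.50013384] [ 0.43949379  0.36004245 -0.01151037]
-20 ([0.004, -0.002, 0.001, 0.0, -0.001, 0.0], 0.0)
-10 ([-0.04, -0.002, 0.024, 0.0, -0.001, 0.0], 0.2)
0 ([-0.085, -0.002, 0.048, 0.0, -0.001, 0.0], 0.3)
6 ([-0.111, -0.002, 0.062, 0.0, -0.001, 0.0], 0.4)
210 155 155 156 156 154 157 155 150 132  95  52  54 105 134  95  63  42  43  42  45  42  42  41  93 118 101
212 158 158 158 155 156 157 156 131 119  56  50 106 132 105 105 103  66  47  43  40  42  46  53  44  85 118
214 157 158 160 156 158 158 148 133  97  53 128 135 106 100  95  98 102  67  40  45  42  48 202  89  45  67
216 160 160 157 156 155 157 131 117  56 125 135 107 104  99  95  94  97 105  83  44  43  44  54 169 114  40
218 158 157 154 156 156 148 133  98 119 133 107 105 105  99  98  97  96  96 104 104  46  42  43  44  68  46
220 159 157 158 160 155 136 120 128 139 109 108 110  97  98  96  99  97  96  95 105  99  42  41  44  42  44
222 156 160 154 157 152 135 150 158 107 107 109 108  98  99  99  99  94  97 
[... 1383 characters left out ...]
  26  28  24  29  28  19  26  27  28  52  79  61 108
250  27  50  40  38  52  43  44  38  35  31  41  25  24  29  25  20  25  29  28  26  25  58  76  75 105 105
252 116  40  43  43  43  56  38  43  42  43  22  24  23  27  18  25  30  25  25  25  51  53  68  68 106 103
254  69  59  43  42  37  42  54  38  36  22  25  30  25  29  29  25  25  28  31  48  54  51  40  36  53  97
256  42  70  61  40  40  39  38  41  56  55  28  26  30  31  27  27  25  33  47  58  54 109 160  38  42  45
258  40  38  71  71  40  39  41  68  88  55  60  22  19  29  32  30  33  46  56  55 123  72  89  38  39  34
260  38  40  41  56  72  39  95  52  89  79  53  59  35  41  73  41  62  96  51  46  96 123  34  31  41  40
```

The guard is now clearly raised, with its outline shifted, and the toggle is still off. Throwing it now.

drive_tool([
  [[255, -0.02, -0.002, 0.012, 0, 0, 0], [255, -0.04, -0.002, 0.024, 0, 0, 0], [255, -0.06, -0.002, 0.035, 0, 0, 0], [255, -0.08, -0.002, 0.046, 0, 0, 0], [255, -0.095, -0.002, 0.054, 0, 0, 0], [255, -0.095, -0.002, 0.054, 0, 0, 0]],
])

```text
t: 14.52
position: [0.5644, 0.0411, 0.071]
tcp_rot: [180.0, 37.8, 136.1]
force: [-1.5, 1.3, -0.5]
finger_gap: 0.0005
grasp_force: 1.7
```

```bash
python3 - <<'E'
from h import *
from rig import robot
import cv2
o=robot.get_obs();c=cur(o);print(o["force"],o["joint_pos"])
for x in(2,6,-20,-75):print(x,delta(c,front(x,25)))
t=robot.snapshot("top");cv2.imwrite("pics/t9.png",t);g=cv2.cvtColor(t,cv2.COLOR_BGR2GRAY)
for r in range(218,244): print(r," ".join("%3d"%v for v in g[r,228:254]))
E
```

```text
[-1.50137429  1.29803362 -0.50776962] [-59.84666524  43.59561716  38.22892434 125.32070903  55.23725083
  13.75981395 -39.71665421]
2 ([-0.004, -0.001, -0.0, 0.001, -0.001, 0.001], 0.0)
6 ([-0.022, -0.001, 0.009, 0.001, -0.001, 0.001], 0.1)
-20 ([0.093, -0.001, -0.052, 0.001, -0.001, 0.001], 0.3)
-75 ([0.336, -0.0, -0.18, 0.001, -0.001, 0.001], 1.2)
218 122 124 122 105 103 106 101 106  98 102  91  88  89  93  93  91  92  94  90  94  91  97 104 104 104 103
219 133 130 109  99 103 104 107 102 100  93  93  95  91  90  93  90  92  92  90  91  92  91  99 102 104 104
220 137 110 103 103 103 102 104 101  93  94  94  86  92  92  91  91  90  93  92  91  95  90  90  95 103 106
221 115 106 105 102 103 103 101 102 100  92  91  92  95  89  93  90  93  91  90  90  92  91  94  93  96 102
222 100 107 103 102 102 104 102 101  93  94  90  89  90  94  91  93  92  91  90  90  90  92  92  93  90  96
223 102 102 106 104 103 101  99  91  93  90  94  94  92  94  93  93  92  92  93  94  91  92  95  91  90  94
224 107 104  98 104 103 103 101  92  91  92  93  93  93  92 101 101  96  94  93  88  91  89  92  91 
[... 1359 characters left out ...]
  94  95  95  91  98 100  95  93  89  96  96  37  45
238  38  44  42  42  39  35  38  35  40  31  38  46  76  91  93  91  95  97  89  90  88  82  58  44  43  38
239  39  40  39  41  41  40  37  36  33  31  35  31  40  77  91  90  90  91  89  87  70  45  52  41  43  41
240  38  41  40  39  40  40  39  37  36  31  33  32  35  67  93  91  93  90  85  57  37  51  46  41  45  40
241  47  43  41  43  40  42  42  43  38  39  33  33  31  48  91  90  89  85  61  30  36  56  42  45  42  25
242  49  49  44  33  38  43  41  43  36  39  40  28  26  26  53  87  82  53  29  27  43  45  41  37  33  22
243  46  46  47  35  36  43  44  39  43  43  34  34  28  25  28  36  39  27  27  34  53  38  37  30  32  30
```

The bat head is now at (242.7,227.3), against (242.9,227.6) predicted for ON, so the toggle is thrown. Drawing back along the entry path.

drive_tool([
  [[255, 0.03, 0, -0.017, 0, 0, 0], [255, 0.07, 0, -0.04, 0, 0, 0], [255, 0.12, 0, -0.065, 0, 0, 0], [255, 0.16, 0, -0.087, 0, 0, 0], [255, 0.2, 0, -0.108, 0, 0, 0], [255, 0.24, 0, -0.13, 0, 0, 0], [255, 0.29, 0, -0.155, 0, 0, 0], [255, 0.34, 0, -0.18, 0, 0, 0], [255, 0.38, 0, -0.3, 0, 0, 0], [255, 0.38, 0, -0.5, 0, 0, 0]],
])

```text
t: 15.82
position: [0.4758, 0.1252, 0.1034]
tcp_rot: [-179.8, 37.9, 136.3]
force: [-0.4, 0.0, 0.3]
finger_gap: 0.0004
grasp_force: 0.0
```

drive_tool([
  [[255, 0.2, 0, -0.3, 0, 0, 0], [255, 0.2, 0, -0.3, 0, 0, 0], [255, 0.2, 0, -0.3, 0, 0, 0], [255, 0.2, 0, -0.3, 0, 0, 0]],
])

```text
t: 16.32
position: [0.4281, 0.1709, 0.1262]
tcp_rot: [-179.9, 37.9, 136.1]
force: [0.6, -0.3, 1.4]
finger_gap: 0.0003
grasp_force: 0.0
```

```bash
python3 - <<'E'
from rig import robot
import cv2,numpy as np
o=robot.get_obs();print(o["t"],o["force"],o["joint_velocities"].round(1),o["position"])
t=robot.snapshot("top");cv2.imwrite("pics/t10.png",t);g=cv2.cvtColor(t,cv2.COLOR_BGR2GRAY);h=cv2.cvtColor(cv2.imread("pics/top0.png"),cv2.COLOR_BGR2GRAY)
for r in range(210,262,2): print(r," ".join("%3d"%v for v in g[r,212:264:2]))
d=np.abs(g.astype(int)*.93-h)>25
n,l,s,c=cv2.connectedComponentsWithStats(d.astype(np.uint8))
print([(s[i].tolist()) for i in range(1,n) if s[i][4]>8])
E
```

```text
16.325 [ 0.5880787  -0.28795516  1.36705015] [ 0.5  0.3 -0.  -0.1 -0.1  0.1 -0. ] [0.42814826 0.1708989  0.12624592]
210 149 149 149 153 148 148 145 144 127  95  50  49  69  40  32  41  45  41  43  43  41  43  44  90 113  96
212 152 149 150 149 149 149 150 126 110  54  49  80 127  48  39  36  44  40  42  42  40  46  50  43  78 115
214 150 153 148 150 152 153 141 124  96  49 100 153  98  93  52  37  34  41  40  39  42  40 193  88  42  61
216 151 152 151 149 151 149 124 112  52  78 152 102 100  96  93  49  42  38  40  45  37  41  53 162 108  41
218 150 150 147 148 149 143 125  91  64 146 100 102  99  93  94  95  60  38  35  41  43  42  41  39  67  40
220 153 151 150 152 152 130 114  62 151  99 100 100  94  93  89 101  91  64  42  39  40  43  44  41  42  42
222 151 157 151 152 144 129  98 157 108 101 100  91  91  95  90  95  98  98  69  43  38  39  42  42  35  40
224 150 151 146 141 132 113 129 113 101 101  88  91  90  91  94  96  95  99  93  78  47  32  44  42  40  43
226 147 151 150 123 127 116 103 101 101  95  92  92  90  88 116 126 129  99 100  92  93  49  40  38  39  41
228 147 149
[... 1366 characters left out ...]
27  71  75  65  65 100 100
254 152  72  77 117 190  91  75  59  47  43  41  31  32  33  35  32  32  30  35  67  76  89  40  37  54  94
256 154 137  65 109 165 189  94  75  49  42  29  34  35  29  29  32  29  29  75  80 111 104 154  41  39  44
258 153 149  76 148 145 102 159  86  73  49  61  38  29  32  34  32  26  71  88  82 119  71  87  38  38  37
260 154 149 148 149 153 151 138  94  76  76  56  57  41  44 166  65  39  65  50  51  93 119  39  35  39  40
[[422, 222, 25, 28, 136], [234, 232, 6, 6, 27], [420, 244, 13, 20, 62], [414, 247, 16, 22, 39], [437, 249, 6, 17, 41], [0, 274, 179, 202, 10517], [406, 277, 9, 12, 15], [73, 348, 8, 11, 19], [235, 392, 42, 43, 770], [555, 428, 85, 52, 2681]]
```

The toggle is on and the guard is shut. But the image also changed around the wash bottle, near (425,240), so I'll check that.

```bash
python3 - <<'E'
import cv2,numpy as np
L=lambda n:cv2.imread(f"pics/{n}.png")
h=L("top0")
for nm,(x0,y0,x1,y1) in dict(washcap=(418,236,446,262),wash=(400,234,446,290),vial=(420,290,440,308),beaker=(380,332,412,366),petri=(422,330,455,364),marker=(268,286,296,354),reagent=(282,90,326,162),bigbeaker=(222,96,276,166)).items():
    print(nm,(x0,y0))
    for n in("t6","t7","t8","t9","t10"):
        m=cv2.matchTemplate(L(n)[y0-15:y1+15,x0-15:x1+15],h[y0:y1,x0:x1],cv2.TM_CCOEFF_NORMED);_,v,_,p=cv2.minMaxLoc(m)
        print("  ",n,p[0]-15,p[1]-15,round(v,3))
E
```

```text
washcap (418, 236)
   t6 -1 1 0.94
   t7 -1 1 0.952
   t8 -1 1 0.938
   t9 -1 1 0.933
   t10 -1 1 0.942
wash (400, 234)
   t6 -1 1 0.951
   t7 -1 0 0.958
   t8 -1 1 0.95
   t9 -1 1 0.948
   t10 -1 1 0.948
vial (420, 290)
   t6 0 0 0.986
   t7 0 0 0.993
   t8 0 0 0.983
   t9 0 0 0.983
   t10 0 0 0.987
beaker (380, 332)
   t6 0 0 0.997
   t7 0 0 0.997
   t8 0 0 0.997
   t9 0 0 0.997
   t10 0 0 0.997
petri (422, 330)
   t6 0 0 0.996
   t7 0 0 0.996
   t8 0 0 0.996
   t9 0 0 0.996
   t10 0 0 0.996
marker (268, 286)
   t6 0 0 0.877
   t7 0 0 0.998
   t8 0 0 0.974
   t9 0 0 0.863
   t10 0 0 0.998
reagent (282, 90)
   t6 0 0 0.998
   t7 0 0 0.998
   t8 0 0 0.998
   t9 0 0 0.999
   t10 0 0 0.998
bigbeaker (222, 96)
   t6 0 0 0.998
   t7 0 0 0.998
   t8 0 0 0.998
   t9 0 0 0.998
   t10 0 0 0.997
```

```bash
python3 - <<'E'
import cv2,numpy as np
from h import *
from rig import robot
L=lambda n:cv2.cvtColor(cv2.imread(f"pics/{n}.png"),cv2.COLOR_BGR2GRAY)
h=L("top0");x0,y0,x1,y1=398,210,450,292
for n in("t6","t7","t8","t9","t10"):
    M=np.eye(2,3,dtype=np.float32)
    cc,M=cv2.findTransformECC(h[y0:y1,x0:x1],L(n)[y0:y1,x0:x1],M,cv2.MOTION_EUCLIDEAN,(3,200,1e-6))
    c=np.array([430-x0,255-y0,1]);print(n,round(cc,3),"rot",np.degrees(np.arcsin(M[1,0])).round(2),"shift",(M@c-c[:2]).round(2))
p=robot.camera_params("top");print(onz(p,(431,250),.18),onz(p,(420,265),.05))
a=L("scene0")
s=robot.snapshot("scene");cv2.imwrite("pics/s10.png",s);b=cv2.cvtColor(s,cv2.COLOR_BGR2GRAY)
for n,(u0,v0,u1,v1) in dict(wash=(366,178,396,235),vial=(400,214,416,238)).items():
    m=cv2.matchTemplate(b[v0-12:v1+12,u0-12:u1+12],a[v0:v1,u0:u1],cv2.TM_CCOEFF_NORMED);_,v,_,q=cv2.minMaxLoc(m);print(n,q[0]-12,q[1]-12,v)
for r in range(170,240,4): print(r," ".join("%3d"%v for v in a[r,360:420:4]),"|"," ".join("%3d"%v for v in b[r,360:420:4]))
E
```

```text
t6 0.976 rot -0.67 shift [-0.99  0.49]
t7 0.979 rot -0.49 shift [-0.69  0.33]
t8 0.976 rot -0.69 shift [-0.99  0.49]
t9 0.975 rot -0.73 shift [-1.02  0.5 ]
t10 0.978 rot -0.63 shift [-0.94  0.46]
[ 0.50290484 -0.30155072  0.18      ] [ 0.49313324 -0.31039079  0.05      ]
wash 0 1 0.9148423075675964
vial 8 12 0.5357676148414612
170 147 148 148 147 128 135 147 145  75  71  60 109  94  73  71 | 163 164 162 164 159 138 161 160  83  79  65 121 106  79  82
174 145 148 150 150 148 139 147 139  72  70  57 131 142  96  71 | 162 166 165 165 164 158 164 153  81  80  66 143 157 104  79
178 140 123 143 149 150 120 110  87  72  71  64 139 145 147 124 | 156 139 159 164 166 138 121  95  81  80  73 154 162 161 138
182  74  76  81 118 100  82  76  89  71  71  72  77  85  92 129 |  84  84  89 131 127  90  87  99  79  80  80  82  94 103 141
186 106  95 111 123  73  76  73 130  74  73  77  73  73  72  73 | 119 103 126 137  87  89  83 142  81  81  85  83  79  81  96
190 152 149 149 175 105  55  64 137  78  75  73  74  72  76  74 | 166 165 163 184  99  59  58 155  85  84  83  79  79  94  97
194  87 109 140
[... 796 characters left out ...]
 152 100 | 164 165 154 119 112 107 107 103  96  85  88  94  93  90  92
222 150 150 144 111 104  97  97  96  78 110 151 122 126 131 148 | 164 166 157 120 111 107 105  99  83  84  87  93  91  89  92
226 148 149 141 110 105  97  97  94  78  79 144 142 135 143 151 | 164 161 155 120 112 106 100  99  81  84  83  92  90  90  91
230 148 149 149 126 106  99  97  85  77  84 146 125 110 135 150 | 163 163 163 136 113 103  97  99  89  78  80  91  90  90  88
234 150 149 148 150 146 144 127 127 130 148 145  94  84  77 123 | 163 163 164 163 136  99 101  98  94  74  79  74  86  88  85
238 149 151 151 150 150 148 150 152 150 148 149 147 144 141 147 | 165 164 165 146  99  98  99  96  95  72  74  76  76  80  79
```

```bash
python3 - <<'E'
import cv2,numpy as np
L=lambda n:cv2.cvtColor(cv2.imread(f"pics/{n}.png"),cv2.COLOR_BGR2GRAY)
for n in("top0","t7","t10"):
    g=L(n);print(n)
    for r in range(216,290,3): print(r," ".join("%3d"%v for v in g[r,398:452:2]))
E
```

```text
top0
216 143 144 142 144 144 145 144 149 148 147 150 147 143 142 145 145 147 143 143 148 145 136  65  67  64  66  65
219 145 144 148 143 144 143 149 149 150 149 146 148 150 150 149 146 144 147 142 146 147 144 133  61  72  65  66
222 146 147 144 147 146 146 148 146 143 144 147 147 149 146 145 146 142  63  64  62  61  67  66  70  87  67  62
225 146 146 146 145 145 146 143 147 144 147 148 149 149 148 133  65  65  62  63  64  67  65  66 163 140  63  64
228 148 150 149 149 142 145 144 148 145 149 149 147 147 129  65  63  63  67  63  62  65  65  79 189  60  62  64
231 146 147 145 147 144 146 142 144 145 147 147 151 128  63  64  64  66  67  65  58  63  63 120 167  66  59  63
234 147 149 144 147 145 148 143 142 146 147 148 145  64  64  63  65  61  65  65  64  61  67 192  68  61  62  62
237 147 149 148 145 146 144 147 146 145 145 147 130  63  65  64  67  63  60  66  67  58 128 167  66  60  61  64
240 147 148 147 146 146 144 145 146 146 147 146  59  73  90 103 120  91  76  64  60  81 177  61  61  64  64  62
243 145 148 146 146 148 144 144 147 147 144 121 203 196 197 195 107  66  68  67  96 148
[... 6611 characters left out ...]
 148 148 149 148 148  71  66
273 147 149 151  81  77  74  77  72  75  76  78  76  78  77  74  78  68  66  94 147 149 149 150 149 148 137  65
276 150 149 149 148  66  78  77  74  80  76  77  77  75  75  62  70  65  65  92 147 151 147 148 147 149 150 148
279 149 149 152 150 134  66  66  71  73  76  71  65  66  65  67  70  65  64 150 150 153 149 152 150 152 148 145
282 149 150 152 152 153  65  68  68  66  61  65  69  65  67  67  66  61  92 151 152 151 153 149 149 149 147 139
285 150 148 149 154 152 148  77  67  66  64  66  69  66  68  68  67  70 150 151 151 153 149 150 149 147 148 137
288 147 150 152 152 149 150 150 136  80  66  71  69  66  69  69 152 153 149 150 154 154 150 151 151 148 150 150
```

```bash
python3 - <<'E'
import cv2,numpy as np
from rig import robot
def sp(im):
    g=cv2.cvtColor(im,cv2.COLOR_BGR2GRAY).astype(float)
    r=[]
    for y in(225,230,235,240):
        w=np.clip(g[y,432:450]-75,0,None); r.append(round((w*np.arange(432,450)).sum()/w.sum(),2))
    b=[]
    for y in(270,280,285):  # left edge of the body/shadow by half level crossing
        row=g[y,396:420]; k=np.argmax(row<110); b.append(round(396+k-1+(row[k-1]-110)/(row[k-1]-row[k]),2))
    return r,b
for n in("top0","t6","t7","t8","t9","t10"): print(n,*sp(cv2.imread(f"pics/{n}.png")))
for i in range(6):
    im=robot.snapshot("top"); print(robot.get_obs()["t"],*sp(im))
print(cv2.imwrite("pics/t11.png",im))
E
```

```text
top0 [np.float64(444.79), np.float64(443.52), np.float64(441.98), np.float64(439.97)] [np.float64(402.38), np.float64(407.31), np.float64(410.4)]
t6 [np.float64(443.23), np.float64(441.97), np.float64(440.39), np.float64(438.5)] [np.float64(402.18), np.float64(406.46), np.float64(409.53)]
t7 [np.float64(443.56), np.float64(442.36), np.float64(440.69), np.float64(438.95)] [np.float64(402.15), np.float64(406.48), np.float64(409.49)]
t8 [np.float64(443.22), np.float64(441.96), np.float64(440.39), np.float64(438.53)] [np.float64(402.13), np.float64(406.45), np.float64(409.52)]
t9 [np.float64(443.19), np.float64(441.92), np.float64(440.37), np.float64(438.48)] [np.float64(402.23), np.float64(406.47), np.float64(409.53)]
t10 [np.float64(443.32), np.float64(442.02), np.float64(440.45), np.float64(438.56)] [np.float64(401.97), np.float64(406.39), np.float64(409.42)]
16.475 [np.float64(443.39), np.float64(442.1), np.float64(440.49), np.float64(438.72)] [np.float64(401.97), np.float64(406.37), np.float64(409.45)]
16.525 [np.float64(443.24), np.float64(442.01), np.float64(440.43), np.float64(438.57)] [np.float64(401.97), np.float64(406.36), np.float64(409.46)]
16.575 [np.float64(443.22), np.float64(441.97), np.float64(440.36), np.float64(438.47)] [np.float64(401.94), np.float64(406.38), np.float64(409.46)]
16.625 [np.float64(443.21), np.float64(441.94), np.float64(440.31), np.float64(438.42)] [np.float64(401.97), np.float64(406.4), np.float64(409.42)]
16.675 [np.float64(443.23), np.float64(441.99), np.float64(440.39), np.float64(438.49)] [np.float64(402.0), np.float64(406.38), np.float64(409.43)]
16.725 [np.float64(443.28), np.float64(442.06), np.float64(440.46), np.float64(438.6)] [np.float64(401.97), np.float64(406.38), np.float64(409.43)]
True
```

```bash
python3 - <<'E'
import cv2,numpy as np
for n0,n in(("top0","t11"),("scene0","s10")):
    a=cv2.cvtColor(cv2.imread(f"pics/{n0}.png"),cv2.COLOR_BGR2GRAY).astype(float);b=cv2.cvtColor(cv2.imread(f"pics/{n}.png"),cv2.COLOR_BGR2GRAY).astype(float)
    k=np.median(b/np.maximum(a,1));d=(np.abs(b/k-a)>14).astype(float);m=cv2.resize(d,(80,48),interpolation=cv2.INTER_AREA)
    print(n0,k)
    for r in m: print("".join(" .:#"[min(3,int(v*4))] for v in r))
E
```

```text
top0 1.0256410256410255
                                                                                
                                                                                
                                                                                
                                                                                
                                                                                
                                                                                
                                                                                
                                                                                
                                                                                
                                                                                
                                                                                
                                                                                
                                                                                
                       
[... 6015 characters left out ...]
                                                    :##:     
                                                                        .:      
                                                                                
                                                                                
                                                                #::..           
                                                                #######:        
                                                                #######.        
                                                           .:::.#######         
                                                             :########.
```

The wash bottle only wobbles slightly, with its base within 1–2 mm of the start and the arm nowhere near it. There is nothing there to correct, so I'm handing in.

```bash
python3 -c "
from rig import robot
print(robot.sign_off())"
```

```text
the job is handed in; nothing more can be done
None
```

The left switch, the one that was off, is now on and its guard has dropped shut; the other two switches were left alone, but the wash bottle's base shows a 1–2 mm shift and a slight wobble that I couldn't trace to the arm. Handed in at about 17 s.

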